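# Tighten the blender jug's blade nut with a ratchet ring spanner

## Robot

A 6-joint arm with a two-finger parallel gripper is mounted at the origin on the work surface. World frame = base frame: x ahead of the robot, y to its left, z up, the work surface at z = 0. Lengths are in m, angles in degrees, forces in N, time in s.
With the tool pointing down it reaches from about 0.3 to 0.75 m from the base axis. Payload 8.5 kg.
Tool frame: the origin (TCP) lies midway between the tips of the shut fingers; the grasp point (between the pads) lies 19 mm behind it; z points along the fingers, y is the direction in which the jaws open and shut (so a half turn about z gives the same grasp; the last joint's range is limited). The gripper opens to 85 mm and grips with 20 to 120 N. Pads are 22 mm wide; open, the fingers measure 114 mm over their backs; the gripper's body (76 mm by 85 mm) begins 54 mm behind the grasp point. The pads swing forward as they close: fully open they stand 13 mm farther back than shut.
Start: joints at [51.549, 21.807, 74.336, -0, 83.858, -12.336], TCP at [0.242, 0.494, 0.231] pointing down, gripper open.
Joint ranges: [-178.18, 178.18], [-50.72, 133.34], [12.68, 142.11], [-81.47, 261.47], [9.98, 163.14], [-165.26, 165.26]. Speed limits (degrees/s): [136.94, 136.94, 180, 180, 180, 180].

## Interface

Orientations are given as a 3x3 rotation matrix whose columns are the frame's x, y, z axes.
In Python, from rig import env, viewer, ticket gives the robot as it stands. The module is installed in compiled form; this text tells all that it offers.
- The arm moves only by the shell command python3 -m pendant 'ROWS' [FORCE]. ROWS is JSON, a list of rows, each a list of 3 entries, a list of its own where there are three numbers: the shift along the world's x, y, z in mm, then the turn about the world's z in rad, then the opening, from -1 (shut) to 1 (fully open). A call has 1 to 12 rows; each row shifts and turns the pose as measured when the row begins; what a row does not reach is not made up. A row lasts 1/8 s, in which the tool goes at most 62.5 mm and 10.7 degrees, less where a joint would pass 70% of its speed; a pose out of reach is approached as far as the arm can. A call with a gripper value outside its range is refused whole. The fingers move at their own pace and stop on an object; FORCE is the grip in N (left out, the last holds). Time passes only in rows, so rows that do not move let the fingers close. It gives the time, the measured TCP pose, the force and the opening at its end, in the units of the state.
- env.observe(): the state, without advancing time (a new reading comes with each control period).
- viewer.get_image(name): name is "scene" or "top" or "wrist"; returns (picture, depth): 420x560x3 uint8, red, green, blue; 420x560 float32, m along the optical axis (not along the pixel's ray), 0 where there is no reading.
- viewer.camera_params(name): a dict with "fx", "fy", "cx", "cy" (pixels), "rvec" (rotation vector, rad) and "tvec" (3), from world to camera coordinates, as OpenCV has them; the wrist camera has in their place "T_tool_cam" (4x4, takes a point from camera to tool coordinates, whose origin is the TCP and whose axes are the flange's). Camera axes: x right, y down, z forward; pixel columns grow to the right and rows downward; lengths in m; the calibration is good to about 2 mm. A picture is of the moment at which its call begins: read the wrist's pose just before it. camera_params takes no time and is no camera call.
- ticket.close_job(): hands the job in, once; it reports no verdict.
The state is a dict: "time_s": time; "q": joint angles; "qvel": joint speeds; "joint_efforts": joint torques, N m; "position": TCP position; "tool_rot": TCP orientation; "ft_force": force on the tool from outside, world axes, zero at the start; "wrist_torque": the same for the moment, N m; "grip_width": finger opening in m.
Only numpy, scipy, OpenCV 4.12 (cv2) and the standard library are available. Lean on these libraries where they do the work, as an engineer would, in place of code of your own. Each camera call takes 0.05 s, during which the arm holds its last target. There are 200 camera calls.

## Task

The blade nut on the upturned blender jug is loose: pick up the ratchet ring spanner from the white mat, set its ring fully down on the nut, and work the handle back and forth (it tightens clockwise seen from above and slips freely on the way back) until the nut comes up firm on its rubber seal. Nip it up with a firm but moderate pull, so that the seal is squeezed but not crushed, then take the spanner off, lay it flat on the mat again and let go. Leave the other things on the counter alone.

Things in the scene. Friction and masses are not known exactly. Their poses are not given: they have to be found in the camera images.
- ratchet_grip (a point): Steel ratchet ring spanner lying on the mat, 276 mm long. This point: middle of its straight raised grip (dark bar 100 long, 18 wide, 16 mm high) and its balance point, 32 mm above the spanner's flat underside. x points along the handle to the ring, z up. The handle arches down from the grip to the ring head in front and to a 30 mm wide foot behind, and lies on these two.
- ratchet_ring (a point): Ring centre, on the spanner's underside, 125 mm from the grip along x; axes alike. Head round, 80 mm wide, 18 mm thick, with a hexagonal through hole 36 mm across flats, flared 4.5 mm a side in its lowest 4.5 mm. While joint wheel is 0 (start) x points through the middle of a flat of the hole: it fits when spanner x and nut x agree to a multiple of 60 deg (+-0.05 rad).
- wheel (a joint): Angle (rad) of the hexagonal ring inside the spanner's head, clockwise from above relative to the handle; 0 at the start. Grows when the handle is swung back (anticlockwise) with the ring on the nut; it catches every 10 degrees.
- nut_top (a point): Centre of the top of the blade nut: a plain steel hexagon, 34 mm across flats, 16 mm high, on the flat top of the jug's metal collar (100 mm across), its axis upright. x points through the middle of a flat, z up. When the spanner is seated its underside rests on the collar, 16 mm below this point. It starts loose, 1.7 to 2.5 rad of clockwise turn short of meeting the seal.
- jug: Clear short blender jug standing upside down, fixed in a 190 mm square steel cradle; origin at the centre of the cradle's underside, on the counter, with the nut's axis straight above it; the collar's top is at 150 mm. Its black handle sticks out to 121 mm along the jug's x, below 115 mm.
- mat: White plastic mat, fixed, 290 x 170 x 6 mm, long side along its x; origin at the centre of its underside, on the counter.
- gasket: Spare black rubber seal ring lying on the counter, 60 mm across, 6 mm high. Bystander; origin under its centre.
- spoon: Steel spoon, 170 mm long, lying along its x. Bystander; origin at the underside of its middle.
- parfait: Footed sundae glass, 150 mm high, 68 mm wide. Bystander; origin under its centre.
- bowl: Black bowl, 124 mm wide, 50 mm high. Bystander; origin under its centre.
- syrup: Amber syrup bottle, 64 mm wide, 170 mm high. Bystander; origin under its centre.
- juglid: Black round jug lid with a clear cap, 110 mm wide, 34 mm high. Bystander; origin under its centre.
- tumbler: Clear plastic cup, 80 mm wide, 110 mm high. Bystander; origin under its centre.
- ratchet: The same spanner, 0.36 kg; origin on its underside, 32 mm straight below the grip point, axes alike. With the ring on the nut, turning the handle clockwise (from above) drives the nut; turning it back anticlockwise slips (drag on the nut below 0.1 N m). After each reversal up to about 0.4 rad of handle swing is lost as play before it drives again.
- seal_edge (a point): A point on the rubber seal inside the collar, out of sight, 14 mm below the collar's top and 41 mm from the nut's axis. It rests until the nut meets the seal, then is dragged clockwise with it. Running the nut down takes 0.25 N m in motion; the seal adds about 7 N m per rad of further turn. Tight: dragged 1.6 to 4.8 mm under the pull (0.5 to 1.1 N m in all); let go, part of it springs back.

How it is judged (in metres and radians):
On the way, in this order (a step that is already met when the one before it is completed fails the run):
1. the spanner's ring is fully down on the nut (horizontal distance between ratchet_ring and nut_top below 0.004 m and z of ratchet_ring in the frame of nut_top below -0.009 m and angle between ratchet_ring's own z axis and vertical below 0.12 rad), for 0.2 s.
2. the handle has been swung back at least 0.6 rad in all with the ring on the nut, the ratchet slipping (all of step 1 and value of joint wheel above 0.6 rad), for 0.05 s.
3. with the ring on the nut, the nut is pulled up firm on its seal (all of step 1 and distance of seal_edge from where it was at the start of the episode above 0.0016 m), for 0.05 s.
At the end, for the whole second after the job is handed in: The nut still squeezes the seal (its edge more than 0.3 mm from where it started); the spanner lies still and flat on the mat, ring down (underside within about 4 mm of the mat's top, tilt under 0.08 rad), grip point and ring centre both over the mat (distance of seal_edge from where it was at the start of the episode above 0.0003 m and z of ratchet_ring in the frame of mat between 0.003 and 0.01 m and angle between ratchet_ring's own z axis and vertical below 0.08 rad and x of ratchet_grip in the frame of mat between -0.145 and 0.145 m and y of ratchet_grip in the frame of mat between -0.085 and 0.085 m and x of ratchet_ring in the frame of mat between -0.145 and 0.145 m and y of ratchet_ring in the frame of mat between -0.085 and 0.085 m and linear speed of ratchet below 0.02 m/s); the robot touches nothing.
It fails at once if the seal is crushed: its edge is dragged round more than 4.8 mm (over about 1.1 N m on the nut) (distance of seal_edge from where it was at the start of the episode above 0.0048 m).
It fails at once if a bystander is moved more than 20 mm (distance of any of gasket, spoon, parfait, bowl, syrup, juglid, tumbler from where it was at the start of the episode above 0.02 m).
It also fails if it takes over 72 s, if anything falls off the work surface, if the arm or the gripper's body presses on something with over 40 N, if the wrist force passes 120 N, or if a joint passes its speed limit or range.

## Working session

There is one attempt and no reset: what is moved stays moved. The work goes in short steps, Python scripts to look and compute and a shell command to move; the robot and the scene stay as the last step left them, time stands still between calls to the robot, and variables do not carry over. Pictures are saved under pics/ and viewed, about 8 in all and at most 12, crops included, and the job is handed in when it is done.

```bash
mkdir -p pics
cat > h.py <<'E'
import numpy as np, cv2
from rig import env, viewer, ticket
def cam(n):
    p=viewer.camera_params(n); K=np.array([[p['fx'],0,p['cx']],[0,p['fy'],p['cy']],[0,0,1.]])
    if n=='wrist':
        s=env.observe(); T=np.eye(4); T[:3,:3]=s['tool_rot']; T[:3,3]=s['position']
        T=T@np.array(p['T_tool_cam'])
        return K,T[:3,:3],T[:3,3]
    R=cv2.Rodrigues(np.array(p['rvec'],float))[0]
    return K,R.T,-R.T@np.array(p['tvec'],float).ravel()
def grab(n,f=None):
    c=cam(n); im,d=viewer.get_image(n)
    if f: cv2.imwrite('pics/'+f,im[:,:,::-1]); np.savez('pics/'+f[:-4]+'.npz',im=im,d=d,K=c[0],R=c[1],C=c[2])
    return im,d,c
def ray(c,uv,z):
    K,R,C=c; uv=np.atleast_2d(uv).astype(float)
    d=(R@np.linalg.inv(K)@np.c_[uv,np.ones(len(uv))].T).T
    return C+d*((z-C[2])/d[:,2])[:,None]
def cloud(c,d):
    K,R,C=c; v,u=np.mgrid[:d.shape[0],:d.shape[1]]
    p=np.stack([(u-K[0,2])/K[0,0]*d,(v-K[1,2])/K[1,1]*d,d],-1)
    return p@R.T+C
E
python3 - <<'E'
from h import *
s=env.observe(); print({k:np.round(v,3).tolist() for k,v in s.items()})
ims=[]
for n in('top','scene'):
    im,d,c=grab(n,n+'0.png'); print(n,c[2].round(3),c[1].round(2).tolist(),c[0][0,0])
E
```

```text
{'time_s': 0.0, 'q': [51.548, 21.842, 74.385, -0.002, 83.857, -12.337], 'qvel': [0.008, 0.041, 0.087, -0.06, -0.03, 0.079], 'joint_efforts': [-0.001, -44.846, -23.128, -0.0, 0.005, -0.0], 'position': [0.242, 0.494, 0.231], 'tool_rot': [[-0.898, 0.44, -0.001], [0.44, 0.898, -0.001], [0.0, -0.001, -1.0]], 'ft_force': [-0.868, 0.043, 0.178], 'wrist_torque': [-0.047, -0.003, 0.056], 'grip_width': 0.086}
top [ 4.050e-01 -1.000e-03  1.217e+00] [[-0.01, -0.99, 0.15], [-1.0, 0.02, 0.01], [-0.01, -0.15, -0.99]] 450.69529993610655
scene [ 0.975 -0.72   0.847] [[0.88, 0.3, -0.36], [0.47, -0.59, 0.66], [-0.02, -0.75, -0.66]] 446.2883551552652
```

View pics/top0.png

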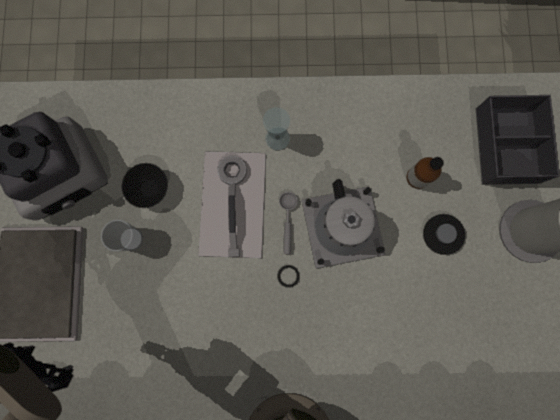

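View pics/scene0.png

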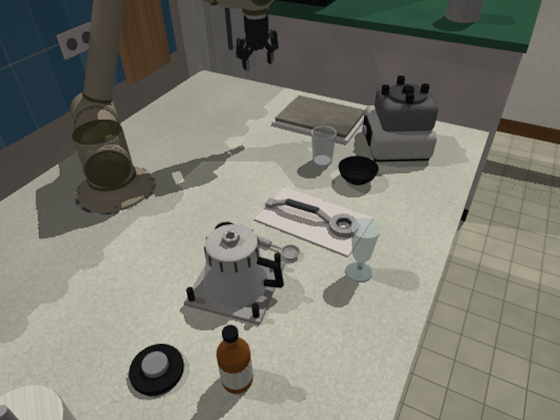

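The top view shows the spanner on the mat with its ring at px (233,170) and its dark grip near (232,212). The nut is at about (351,220), and the glass, bottle and spoon stand nearby. The scene view confirms this layout.

```bash
cat > m1.py <<'E'
from h import *
z=np.load('pics/top0.npz'); im=z['im'];d=z['d'];c=(z['K'],z['R'],z['C'])
P=cloud(c,d); g=im.max(2)
# grip: dark pixels in spanner window
def mask(m,x0,x1,y0,y1):
    o=np.zeros_like(m);o[y0:y1,x0:x1]=m[y0:y1,x0:x1];return o
gm=mask((g<75),222,244,180,245)
v,u=np.nonzero(gm);print('grip n',len(u),u.mean(),v.mean())
W=ray(c,np.c_[u,v],0.046); w,V=np.linalg.eigh(np.cov(W[:,:2].T)); print('grip',W.mean(0).round(4),'dir',V[:,1], 'ext',np.ptp(W@np.r_[V[:,1],0]))
print('depth z grip',np.median(P[v,u,2]))
hm=mask((P[...,2]>0.014)&(P[...,2]<0.06),215,250,150,190)
v,u=np.nonzero(hm);r=cv2.minEnclosingCircle(np.c_[u,v].astype(np.float32));print('ring',r,ray(c,[r[0]],0.024).round(4),np.median(P[v,u,2]))
cm=mask((P[...,2]>0.142)&(P[...,2]<0.156),310,400,180,260)
v,u=np.nonzero(cm);r=cv2.minEnclosingCircle(np.c_[u,v].astype(np.float32));print('collar',r,ray(c,[r[0]],0.15).round(4),len(u))
nm=mask((P[...,2]>0.159),335,370,200,240)
v,u=np.nonzero(nm);print('nut',len(u),ray(c,[[u.mean(),v.mean()]],0.166).round(4))
mm=mask(g>128,190,275,140,270);v,u=np.nonzero(mm);rr=cv2.minAreaRect(np.c_[u,v].astype(np.float32));print('mat',rr,ray(c,cv2.boxPoints(rr),0.006).round(3).tolist(),ray(c,[rr[0]],.006))
for n,uv,zz in(('syrup',(437,161),.17),('parfaitfoot',(278,140),0.),('handle',(338,187),.1),('bowl',(145,185),.05)):print(n,ray(c,[uv],zz).round(3))
E
python3 m1.py
```

```text
grip n 304 232.67434210526315 211.0921052631579
grip [0.5794 0.1365 0.046 ] dir [-0.99867852  0.05139282] ext 0.17043025315025412
depth z grip 0.04443821159508088
ring ((232.0, 172.11764526367188), 17.14693260192871) [[0.6895 0.1412 0.024 ]] 0.023761871326920314
collar ((349.7808532714844, 220.1187286376953), 25.46932601928711) [[ 0.5378 -0.155   0.15  ]] 1659
nut 194 [[ 0.539 -0.156  0.166]]
mat ((231.30560302734375, 207.51246643066406), (61.907630920410156, 111.02999877929688), 2.337306022644043) [[0.45, 0.233, 0.006], [0.756, 0.225, 0.006], [0.746, 0.053, 0.006], [0.441, 0.068, 0.006]] [[0.59510668 0.14492254 0.006     ]]
syrup [[ 0.674 -0.365  0.17 ]]
parfaitfoot [[0.785 0.015 0.   ]]
handle [[ 0.629 -0.136  0.1  ]]
bowl [[0.652 0.369 0.05 ]]
```

```bash
python3 -c "
from h import *
print(np.round(viewer.camera_params('wrist')['T_tool_cam'],3).tolist(),cam('wrist')[0].round(0).tolist())"
python3 -m pendant '[[[20,-10,50],0.15,1],[[35,-40,50],0.15,1],[[35,-45,10],0.155,1],[[35,-45,0],0,1],[[35,-45,0],0,1],[[35,-45,0],0,1],[[35,-45,0],0,1],[[25,-45,0],0,1],[[0,0,0],0,1]]'
```

```text
[[-0.0, -0.961, -0.278, 0.07], [1.0, -0.0, 0.0, -0.001], [-0.0, -0.278, 0.961, -0.144], [0.0, 0.0, 0.0, 1.0]] [[295.0, 0.0, 277.0], [0.0, 295.0, 212.0], [0.0, 0.0, 1.0]]
time_s: 1.23
position: [0.498, 0.1666, 0.3343]
tool_rot: [[-1.0, -0.017, -0.004], [-0.017, 1.0, -0.008], [0.004, -0.008, -1.0]]
ft_force: [-0.3, 0.7, -0.0]
grip_width: 0.0851
```

```bash
python3 -c "
from h import *
grab('wrist','w1.png')"
python3 -m pendant '[[[0,-55,0],0,1],[[0,-55,0],0,1],[[-10,-55,0],0,1],[[-10,-55,0],0,1],[[0,-55,0],0,1],[[0,-45,0],0,1],[[0,0,0],0,1],[[0,0,0],0,1]]'
python3 -c "
from h import *
grab('wrist','w2.png')
a=cv2.imread('pics/w1.png')[100:420];b=cv2.imread('pics/w2.png')[60:400]
cv2.imwrite('pics/w12.png',cv2.resize(np.vstack([a[:,100:460],b[:,100:460]]),None,fx=.9,fy=.9))
"
```

```text
time_s: 2.28
position: [0.4741, -0.1514, 0.3339]
tool_rot: [[-0.999, -0.033, -0.005], [-0.033, 0.999, -0.004], [0.005, -0.004, -1.0]]
ft_force: [-0.5, 0.5, -0.9]
grip_width: 0.0852
```

View pics/w12.png

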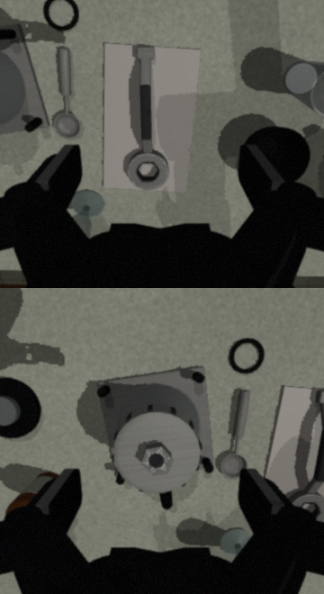

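The composite shows the spanner grip (crop 146,112) and ring (148,168), and the nut on its collar at (156,460). I'll take a closer look at the nut for its angle and measure the spanner from the first frame.

```bash
python3 -m pendant '[[[20,0,-40],0,1],[[15,0,-40],0,1],[[0,0,0],0,1],[[0,0,0],0,1]]'
cat > m2.py <<'E'
from h import *
grab('wrist','w3.png')
def ld(f):
    z=np.load(f'pics/{f}.npz');return z['im'],z['d'],(z['K'],z['R'],z['C'])
im,d,c=ld('w3');P=cloud(c,d)
near=np.hypot(P[...,0]-.539,P[...,1]+.156)
m=((P[...,2]>.158)&(P[...,2]<.175)&(near<.03)).astype(np.uint8)
m=cv2.morphologyEx(m,cv2.MORPH_CLOSE,np.ones((5,5)))
cs,_=cv2.findContours(m,cv2.RETR_EXTERNAL,cv2.CHAIN_APPROX_NONE);k=max(cs,key=cv2.contourArea)
W=ray(c,k[:,0],.166)[:,:2];M=cv2.moments(W.astype(np.float32).reshape(-1,1,2))
ce=np.array([M['m10'],M['m01']])/M['m00'];print('nut',ce,'area mm2',M['m00']*1e6,'expect',1e6*.034**2*.866,'zmed',np.median(P[m>0][:,2]))
D=W-ce;r=np.hypot(*D.T);t=np.arctan2(D[:,1],D[:,0])
f=(r*np.exp(6j*t)*np.abs(np.gradient(np.unwrap(t)))).sum();print('corner dir deg mod60',np.degrees(np.angle(f))/6,'flat',np.degrees(np.angle(f))/6-30,abs(f)/(r*np.abs(np.gradient(np.unwrap(t)))).sum())
u,v=k[:,0].mean(0).astype(int);print(u,v)
m2=((P[...,2]>.144)&(P[...,2]<.156)&(near<.08));w=P[m2];
vv,uu=np.nonzero(m2);cc=cv2.minEnclosingCircle(ray(c,np.c_[uu,vv],.15)[:,:2].astype(np.float32));print('collar',cc)
cr=cv2.resize(im[v-60:v+60,u-60:u+60,::-1],None,fx=4,fy=4,interpolation=cv2.INTER_CUBIC);cv2.drawContours(cr,[(k-[u-60,v-60])*4],-1,(0,0,255),1)
im,d,c=ld('w1');P=cloud(c,d)
a=(P[...,2]>.014)&(P[...,2]<.06)&(abs(P[...,1]-.14)<.06)&(P[...,0]>.44)&(P[...,0]<.75)
g=im.max(2); 
gm=a&(g<50)&(P[...,2]>.03)
v,u=np.nonzero(gm);W=ray(c,np.c_[u,v],.046)[:,:2];w_,V=np.linalg.eigh(np.cov(W.T));pr=(W-W.mean(0))@V[:,1];print('grip',W.mean(0),V[:,1],np.ptp(pr),'mid',W.mean(0)+V[:,1]*(pr.max()+pr.min())/2)
hm=a&(P[...,0]>.645)
v,u=np.nonzero(hm);cc=cv2.minEnclosingCircle(ray(c,np.c_[u,v],.024)[:,:2].astype(np.float32));print('ring',cc)
v,u=np.nonzero(a);L=P[a];w_,V=np.linalg.eigh(np.cov(L[:,:2].T));print('all dir',V[:,1],'xrange',L[:,0].min(),L[:,0].max())
o=im[...,::-1].copy();o[gm]=(0,0,255);o[hm]=(0,255,0);o=cv2.resize(o[120:320,180:340],None,fx=2.4,fy=2.4)
cv2.imwrite('pics/c.png',np.hstack([cr,o[:480,:320]]))
E
python3 m2.py
```

```text
time_s: 2.82
position: [0.5107, -0.1461, 0.2552]
tool_rot: [[-0.999, -0.041, -0.0], [-0.041, 0.999, -0.007], [0.0, -0.007, -1.0]]
ft_force: [-0.5, 0.2, 0.3]
grip_width: 0.0854
nut [ 0.53812689 -0.15514883] area mm2 1072.2218832097674 expect 1001.0960000000002 zmed 0.16777571660426488
corner dir deg mod60 -16.861571397230723 flat -46.86157139723072 0.026567416403795736
267 244
collar ((0.5368887782096863, -0.15519794821739197), 0.060315538197755814)
grip [0.57189741 0.14012254] [-0.99969887 -0.02453902] 0.09751145347610213 mid [0.57242529 0.1401355 ]
ring ((0.6936208009719849, 0.14257444441318512), 0.045337386429309845)
all dir [-0.99973647 -0.02295633] xrange 0.4633520537725494 0.7381990917782295
```

View pics/c.png

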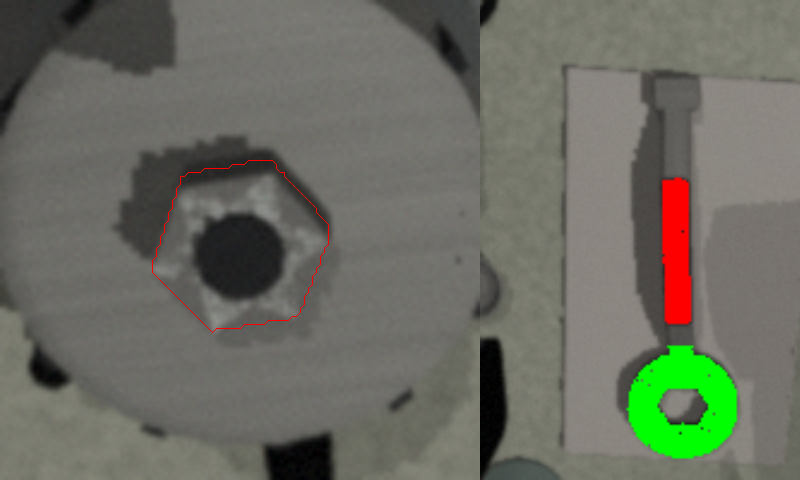

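```bash
python3 - <<'E'
from h import *
print(env.observe()['q'])
z=np.load('pics/w3.npz');d=z['d'];c=(z['K'],z['R'],z['C']);P=cloud(c,d)
near=np.hypot(P[...,0]-.539,P[...,1]+.156)
for th in(.161,.164,.166):
    m=((P[...,2]>th)&(near<.03)).astype(np.uint8);m=cv2.morphologyEx(m,cv2.MORPH_CLOSE,np.ones((3,3)))
    cs,_=cv2.findContours(m,cv2.RETR_EXTERNAL,cv2.CHAIN_APPROX_NONE);k=max(cs,key=cv2.contourArea)
    k=cv2.convexHull(k)
    W=ray(c,k[:,0],.166)[:,:2]*1e3
    (x,y)=W.mean(0);M=cv2.moments((W-W.mean(0)).astype(np.float32).reshape(-1,1,2));ce=W.mean(0)+np.array([M['m10'],M['m01']])/M['m00']
    # edge-length weighted direction, mod 60
    e=np.roll(W,-1,0)-W;L=np.hypot(*e.T);t=np.arctan2(e[:,1],e[:,0]);f=(L*np.exp(6j*t)).sum()
    print(th,ce,M['m00'],'edge dir',np.degrees(np.angle(f))/6,abs(f)/L.sum())
E
python3 -m pendant '[[[5,25,0],-0.18,1],[[5,25,0],-0.18,1],[[5,25,0],-0.18,1],[[5,25,0],-0.18,1],[[5,25,0],-0.18,1],[[5,25,0],-0.18,1],[[5,25,0],-0.18,1],[[5,25,0],-0.18,1],[[5,25,0],-0.18,1],[[5,25,0],-0.18,1],[[5,25,0],-0.18,1],[[5,15,0],-0.18,1]]'
```

```text
[ -28.58316673   18.91619824   74.81056037   -0.34199363   86.1002908
 -120.88681224]
0.161 [ 538.51209166 -155.13174338] 1072.4355397715879 edge dir -16.46508347083999 0.8216784602576611
0.164 [ 538.99206023 -155.21026294] 1038.9697199817253 edge dir -16.83050123502635 0.8505740599430626
0.166 [ 539.31888472 -155.30676147] 1016.2257001948344 edge dir -17.35164429796243 0.8689766611054208
time_s: 4.38
position: [0.5712, 0.1522, 0.2779]
tool_rot: [[0.583, 0.813, 0.004], [0.813, -0.583, -0.018], [-0.013, 0.014, -1.0]]
ft_force: [0.2, -0.2, -0.7]
grip_width: 0.0855
```

```bash
python3 -m pendant '[[[0,-4,-20],-0.18,1],[[0,-4,-30],-0.18,1],[[0,-4,-30],-0.18,1],[[0,0,-30],-0.18,1],[[0,0,-20],-0.18,1],[[0,0,0],-0.03,1],[[0,0,0],0,1]]'
cat > m4.py <<'E'
from h import *
s=env.observe();R=s['tool_rot'];print('pos',s['position'].round(4) if hasattr(s['position'],'round') else s['position'],'yaw',np.degrees(np.arctan2(R[1][0],R[0][0])),'q6',s['q'][5])
im,d,c=grab('wrist','w4.png');P=cloud(c,d);g=im.max(2)
a=(P[...,2]>.014)&(P[...,2]<.06)&(abs(P[...,1]-.14)<.05)&(P[...,0]>.44)&(P[...,0]<.75)
gm=a&(g<55)&(P[...,2]>.032)
v,u=np.nonzero(gm);W=ray(c,np.c_[u,v],.046)[:,:2];_,V=np.linalg.eigh(np.cov(W.T));pr=(W-W.mean(0))@V[:,1];print('grip',len(u),W.mean(0),np.degrees(np.arctan(V[1,1]/V[0,1])),np.ptp(pr),'mid',W.mean(0)+V[:,1]*(pr.max()+pr.min())/2)
E
python3 m4.py
```

```text
time_s: 5.25
position: [0.5731, 0.1412, 0.1577]
tool_rot: [[1.0, -0.007, 0.006], [-0.007, -1.0, -0.021], [0.006, 0.021, -1.0]]
ft_force: [0.2, -0.1, 0.2]
grip_width: 0.0857
pos [0.5731 0.1412 0.1577] yaw -0.41602279077359955 q6 93.64139177239453
grip 2083 [0.57697646 0.14008067] 1.2050838367635441 0.1314911344661236 mid [0.57508364 0.14004086]
```

View pics/w4.png

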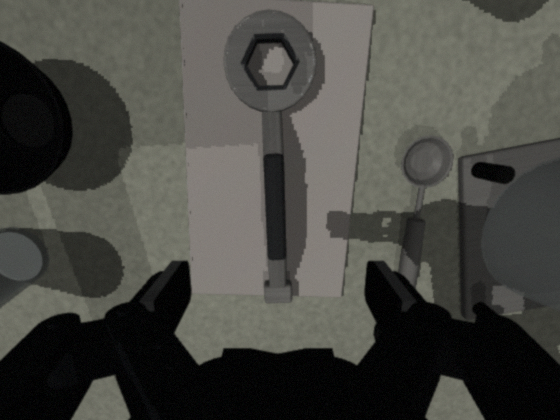

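The wrist view shows the dark bar spanning rows 153–260 at column 274 and the ring at (270,62), with both open fingers clear of the spanner. Descending to grasp.

```bash
python3 -m pendant '[[[1,-1,-35],0.03,1],[[0,0,-40],0,1],[[0,0,-35],0,1],[[0,0,-20],0,1],[[0,0,0],0,1]]'; python3 -c "
from h import *
z=np.load('pics/w4.npz');c=(z['K'],z['R'],z['C']);print(ray(c,[[274,153],[276,260],[274.5,207]],.046),ray(c,[[270,62]],.024))"
```

```text
time_s: 5.92
position: [0.5776, 0.1405, 0.0312]
tool_rot: [[0.999, 0.035, 0.02], [0.035, -0.999, -0.021], [0.019, 0.021, -1.0]]
ft_force: [0.3, -0.5, 0.7]
grip_width: 0.0856
[[0.62369999 0.14064541 0.046     ]
 [0.52426578 0.13982056 0.046     ]
 [0.57604305 0.14070727 0.046     ]] [[0.69875177 0.14304479 0.024     ]]
```

```bash
python3 -m pendant '[[[-3,0,-12],-0.012,1],[[0,0,0],0,1],[[0,0,0],0,0],[[0,0,0],0,-1],[[0,0,0],0,-1],[[0,0,0],0,-1],[[0,0,0],0,-1],[[0,0,0],0,-1]]' 70; python3 -m pendant '[[[0,0,0],0,-1],[[0,0,0],0,-1]]'
```

```text
time_s: 6.92
position: [0.5765, 0.1409, 0.0229]
tool_rot: [[0.999, 0.024, 0.027], [0.024, -0.999, -0.02], [0.026, 0.021, -0.999]]
ft_force: [-0.7, 1.2, 1.0]
grip_width: 0.017
time_s: 7.18
position: [0.5766, 0.1408, 0.0229]
tool_rot: [[0.999, 0.024, 0.027], [0.024, -0.999, -0.02], [0.026, 0.021, -0.999]]
ft_force: [0.5, 0.2, 0.9]
grip_width: 0.0167
```

```bash
python3 -m pendant '[[[0,0,20],0,-1],[[0,0,40],0,-1],[[0,0,40],0,-1],[[0,0,40],0,-1],[[0,0,40],0,-1],[[0,0,25],0,-1],[[0,0,0],0,-1]]'; python3 -m pendant '[[[-20,-40,0],0.03,-1],[[-20,-45,0],0.03,-1],[[-20,-45,0],0.03,-1],[[-20,-45,0],0.03,-1],[[-20,-45,0],0.03,-1],[[-20,-40,0],0.03,-1],[[-20,-30,0],0.02,-1],[[0,0,0],0,-1]]'
```

```text
time_s: 8.05
position: [0.5723, 0.1403, 0.2282]
tool_rot: [[1.0, 0.024, 0.013], [0.024, -0.999, -0.021], [0.013, 0.022, -1.0]]
ft_force: [0.1, -0.2, -3.3]
grip_width: 0.0164
time_s: 9.05
position: [0.4214, -0.1558, 0.2125]
tool_rot: [[0.973, 0.23, -0.006], [0.23, -0.973, -0.012], [-0.009, 0.01, -1.0]]
ft_force: [-0.3, 0.7, -4.2]
grip_width: 0.017
```

```bash
python3 -m pendant '[[[-1,-27,0],0,-1],[[0,0,0],0,-1],[[0,0,0],0,-1]]'
python3 - <<'E'
from h import *
s=env.observe();print(s['position'],s['tool_rot'],s['q'][5],s['ft_force'],s['wrist_torque'])
im,d,c=grab('wrist','w5.png');im2,d2,c2=grab('top','t5.png')
cv2.imwrite('pics/c5.png',np.hstack([cv2.resize(im[:300,100:460,::-1],None,fx=1.3,fy=1.3),cv2.resize(im2[170:270,300:380,::-1],None,fx=3.9,fy=3.9,interpolation=cv2.INTER_CUBIC)]))
E
```

```text
time_s: 9.43
position: [0.4195, -0.1811, 0.2089]
tool_rot: [[0.973, 0.23, -0.012], [0.23, -0.973, -0.007], [-0.013, 0.004, -1.0]]
ft_force: [0.7, 0.1, -4.4]
grip_width: 0.0167
[ 0.41948136 -0.18113317  0.20891612] [[ 0.97314222  0.22991515 -0.01154299]
 [ 0.22984802 -0.97320237 -0.0068578 ]
 [-0.01281038  0.00402048 -0.99990986]] 39.04770147140141 [ 0.71992788  0.0866623  -4.36023128] [ 0.0761217  -0.04172105  0.01086794]
```

View pics/c5.png

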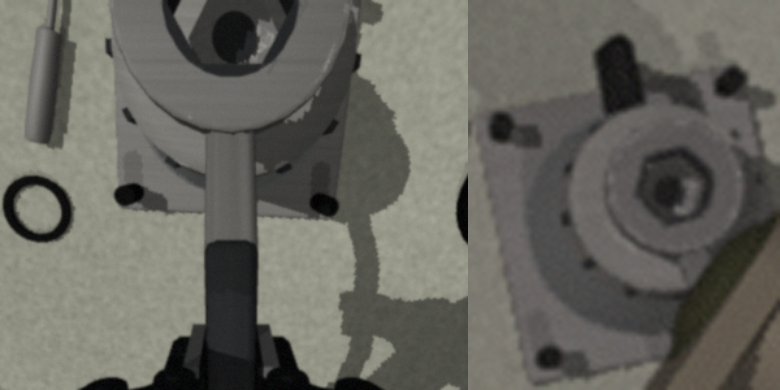

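The ring hangs nearly over the nut. In the wrist view the nut's hole shows through the spanner hole, and in the top crop the head centre is at about (673,187). I'll compute the remaining offset.

```bash
cat > m5.py <<'E'
from h import *
def ld(f):
    z=np.load(f'pics/{f}.npz');return z['im'],z['d'],(z['K'],z['R'],z['C'])
def head(n,zlo=.18):
    im,d,c=ld(n);P=cloud(c,d)
    m=(P[...,2]>zlo)&(P[...,2]<.26)&(np.hypot(P[...,0]-.54,P[...,1]+.155)<.045)
    # keep the far part (away from the handle) for the outer circle
    zt=np.median(P[m][:,2]);m=m.astype(np.uint8)
    cs,_=cv2.findContours(m,cv2.RETR_CCOMP,cv2.CHAIN_APPROX_NONE);return c,P,m,zt,cs
def circ(W):
    A=np.c_[2*W,np.ones(len(W))];b=(W**2).sum(1);x=np.linalg.lstsq(A,b,rcond=None)[0];return x[:2],np.sqrt(x[2]+x[:2]@x[:2])
if __name__=='__main__':
    c,P,m,zt,cs=head('t5');print('z top head',zt)
    k=max(cs,key=cv2.contourArea)[:,0]
    W=ray(c,k,zt)[:,:2];ax=np.array([np.cos(np.radians(13.3)),np.sin(np.radians(13.3))])
    for it in range(3):
        ce,r=circ(W);print('ring top',ce,r,len(W));e=np.hypot(*(W-ce).T)-r;W=W[(abs(e)<.0025)&((W-ce)@ax>-.03)]
    for h in sorted(cs,key=cv2.contourArea)[-3:]:
        Wh=ray(c,h[:,0],zt)[:,:2].astype(np.float32);M=cv2.moments(Wh.reshape(-1,1,2)*1e3);print('contour area',M['m00'],(M['m10']/M['m00'],M['m01']/M['m00']) if M['m00'] else 0)
    im,d,c=ld('top0');P=cloud(c,d)
    m=((P[...,2]>.1585)&(np.hypot(P[...,0]-.54,P[...,1]+.155)<.03)).astype(np.uint8)
    k=max(cv2.findContours(m,0,1)[0],key=cv2.contourArea);M=cv2.moments(ray(c,k[:,0],.166)[:,:2].astype(np.float32).reshape(-1,1,2)*1e3);print('nut top',M['m10']/M['m00'],M['m01']/M['m00'],M['m00'])
    m=(abs(P[...,2]-.15)<.008)&(np.hypot(P[...,0]-.54,P[...,1]+.155)<.07);v,u=np.nonzero(m|((P[...,2]>.15)&(np.hypot(P[...,0]-.54,P[...,1]+.155)<.03)))
    mm=np.zeros(m.shape,np.uint8);mm[v,u]=1;k=max(cv2.findContours(mm,0,1)[0],key=cv2.contourArea)
    W=ray(c,k[:,0],.15)[:,:2]
    for it in range(3):
        ce,r=circ(W);print('collar',ce,r,len(W));W=W[abs(np.hypot(*(W-ce).T)-r)<.003]
    c,P,m,zt,cs=head('w5');k=max(cs,key=cv2.contourArea)[:,0];k=k[k[:,1]>3];W=ray(c,k,zt)[:,:2]
    for it in range(4):
        ce,r=circ(W);print('wrist ring',zt,ce,r,len(W));e=abs(np.hypot(*(W-ce).T)-r);W=W[e<.0025]
E
python3 m5.py
```

```text
z top head 0.20528539142381141
ring top [ 0.53622005 -0.15292173] 0.03949361744932006 100
ring top [ 0.53624146 -0.15293657] 0.039497294474514714 78
ring top [ 0.53624146 -0.15293657] 0.039497294474514714 78
contour area 10.404478157870471 (560.5107831413633, -173.55957860141865)
contour area 1101.8089893348515 (536.6062839150829, -152.64640070510487)
contour area 4890.185617176234 (536.2462879848416, -152.90143856832918)
nut top 538.4243519262297 -155.48407382768937 909.9647388304584
collar [ 0.53768976 -0.15445831] 0.05711811628306624 148
collar [ 0.53775889 -0.15451191] 0.05700118014082707 143
collar [ 0.53772329 -0.15454448] 0.05697941527823762 142
wrist ring 0.2076336386259659 [ 0.52492602 -0.15679732] 0.028432995196679266 419
wrist ring 0.2076336386259659 [ 0.525834   -0.15657414] 0.030072764865640273 126
wrist ring 0.2076336386259659 [ 0.525834   -0.15657414] 0.030072764865640273 126
wrist ring 0.2076336386259659 [ 0.525834   -0.15657414] 0.030072764865640273 126
```

```bash
python3 -m pendant '[[[2,-2,-6],0,-1],[[0,0,-6],0,-1],[[0,0,0],0,-1],[[0,0,0],0,-1]]'
cat > m6.py <<'E'
import sys;from m5 import *
n=sys.argv[1];s=env.observe();R=s['tool_rot'];print('pos',s['position'].round(4),'yaw',np.degrees(np.arctan2(R[1][0],R[0][0])).round(2),'F',s['ft_force'].round(1),'T',s['wrist_torque'].round(2))
grab('top',n+'.png');c,P,m,zt,cs=head(n,float(sys.argv[2]));k=max(cs,key=cv2.contourArea)[:,0];W=ray(c,k,zt)[:,:2]
for it in range(3):
    ce,r=circ(W);e=abs(np.hypot(*(W-ce).T)-r);W=W[e<.0025]
print('ring',ce,r,len(W),'z head top',zt)
E
python3 m6.py t6 .172
```

```text
time_s: 10.02
position: [0.4219, -0.1821, 0.1961]
tool_rot: [[0.973, 0.232, -0.011], [0.232, -0.973, -0.007], [-0.013, 0.004, -1.0]]
ft_force: [-0.3, 0.0, -3.4]
grip_width: 0.0167
pos [ 0.4219 -0.1821  0.1961] yaw 13.41 F [-0.3  0.  -3.4] T [ 0.01 -0.03 -0.01]
ring [ 0.53858984 -0.15369864] 0.03948096355363398 92 z head top 0.19243648845631722
```

```bash
python3 -m pendant '[[[0,-1.2,-5],0,-1],[[0,0,-3],0,-1],[[0,0,-3],0,-1],[[0,0,0],0,-1]]'; python3 -m pendant '[[[0,0,-3],0,-1],[[0,0,-3],0,-1],[[0,0,-3],0,-1],[[0,0,0],0,-1]]'; python3 m6.py t7 .158
```

```text
time_s: 10.58
position: [0.4218, -0.1835, 0.1844]
tool_rot: [[0.973, 0.232, -0.011], [0.232, -0.973, -0.007], [-0.012, 0.004, -1.0]]
ft_force: [-0.6, -0.3, -3.6]
grip_width: 0.0164
time_s: 11.08
position: [0.421, -0.1839, 0.1763]
tool_rot: [[0.973, 0.232, -0.012], [0.232, -0.973, -0.009], [-0.014, 0.006, -1.0]]
ft_force: [-1.9, 0.7, 0.6]
grip_width: 0.0168
pos [ 0.421  -0.1839  0.1763] yaw 13.41 F [-1.9  0.7  0.6] T [ 0.28 -0.04  0.1 ]
ring [ 0.53922529 -0.15499694] 0.03944542607918753 90 z head top 0.17868398188948054
```

```bash
python3 -m pendant '[[[-0.7,0.3,-2],0,-1],[[0,0,-2],0,-1],[[0,0,0],0,-1]]'; python3 -m pendant '[[[0.9,-3.5,-2],0.03,-1],[[0,0,0],0,-1]]';  python3 -m pendant '[[[-1.8,7,-2],-0.06,-1],[[0,0,0],0,-1]]'
```

```text
time_s: 11.5
position: [0.4202, -0.1839, 0.1727]
tool_rot: [[0.973, 0.232, -0.011], [0.232, -0.973, -0.01], [-0.013, 0.008, -1.0]]
ft_force: [-4.6, -1.2, 1.5]
grip_width: 0.0165
time_s: 11.75
position: [0.4206, -0.1876, 0.1706]
tool_rot: [[0.965, 0.263, -0.012], [0.263, -0.965, -0.011], [-0.014, 0.007, -1.0]]
ft_force: [-3.2, -0.3, 1.3]
grip_width: 0.0165
time_s: 12.0
position: [0.4186, -0.1809, 0.1687]
tool_rot: [[0.979, 0.204, -0.013], [0.204, -0.979, -0.011], [-0.015, 0.008, -1.0]]
ft_force: [-4.4, 0.1, 2.6]
grip_width: 0.0169
```

```bash
python3 -m pendant '[[[-1,0,-2],0,-1],[[0.5,-1.8,-1],0.015,-1],[[0,0,0],0,-1]]'; python3 m6.py t8 .158
```

```text
time_s: 12.38
position: [0.4184, -0.1831, 0.1655]
tool_rot: [[0.975, 0.221, -0.012], [0.221, -0.975, -0.011], [-0.014, 0.008, -1.0]]
ft_force: [-3.9, 0.2, 2.3]
grip_width: 0.017
pos [ 0.4184 -0.1831  0.1655] yaw 12.78 F [-3.9  0.2  2.3] T [0.14 0.06 0.02]
ring [ 0.53871168 -0.1554898 ] 0.03942626705563954 92 z head top 0.17984409052535755
```

```bash
python3 -m pendant '[[[1.5,0,6],0,-1],[[0,0,5],0,-1],[[0,0,0],0,-1]]'; python3 m6.py t9 .158
python3 - <<'E'
from h import *
im,d,c=grab('wrist','w9.png');z=np.load('pics/t9.npz')
P=cloud(c,d)
# handle direction on grip-side neck/bar
g=(P[...,2]>.17)&(P[...,2]<.215)&(P[...,0]>.43)&(np.hypot(P[...,0]-.539,P[...,1]+.155)>.045)&(np.hypot(P[...,0]-.48,P[...,1]+.17)<.06)
W=P[g];
r=np.hypot(W[:,0]-.539,W[:,1]+.155)
_,V=np.linalg.eigh(np.cov(W[:,:2].T));print('handle yaw',np.degrees(np.arctan(V[1,1]/V[0,1])),len(W),W.mean(0))
cv2.imwrite('pics/c9.png',np.hstack([cv2.resize(im[:150,180:360,::-1],None,fx=2.6,fy=2.6,interpolation=cv2.INTER_CUBIC),cv2.resize(z['im'][195:245,325:375,::-1],(390,390),interpolation=cv2.INTER_CUBIC)[:390]]) if 0 else cv2.copyMakeBorder(cv2.resize(im[:150,190:350,::-1],(416,390),interpolation=cv2.INTER_CUBIC),0,0,0,0,0))
a=cv2.imread('pics/c9.png');b=cv2.resize(z['im'][195:245,325:375,::-1],(390,390),interpolation=cv2.INTER_CUBIC);cv2.imwrite('pics/c9.png',np.clip(np.hstack([a,b])*1.5,0,255).astype(np.uint8))
E
```

```text
time_s: 12.8
position: [0.4202, -0.1829, 0.1765]
tool_rot: [[0.975, 0.221, -0.012], [0.221, -0.975, -0.01], [-0.014, 0.007, -1.0]]
ft_force: [-0.1, -0.1, -3.8]
grip_width: 0.0166
pos [ 0.4202 -0.1829  0.1765] yaw 12.77 F [-0.1 -0.1 -3.8] T [-0.02 -0.05  0.  ]
ring [ 0.54038491 -0.1550758 ] 0.039545185030367844 89 z head top 0.18894418820552583
handle yaw 20.008634314710346 7460 [ 0.46140525 -0.17572645  0.19924751]
```

View pics/c9.png

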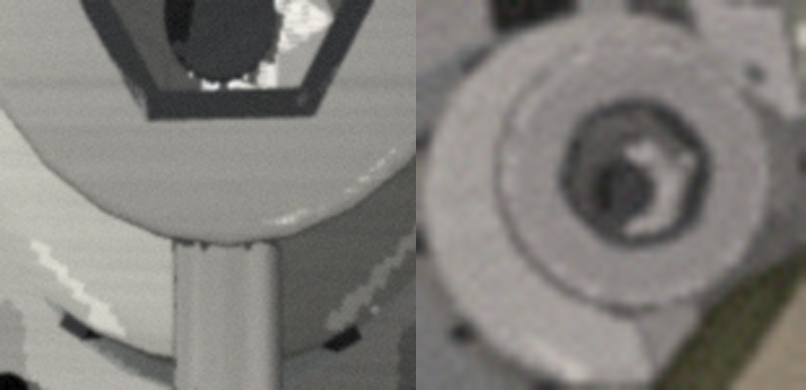

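The left crop shows the hole's near flat at (148–315, 117), parallel to the tool to about 1°. The depth shows the head rode up: the spanner has pitched about 0.13 rad in the grip instead of seating. I'll re-level it on the mat, regrip harder, and retry.

```bash
python3 -m pendant '[[[0,0,20],0,-1],[[0,0,20],0,-1],[[20,35,0],-0.03,-1],[[25,45,0],-0.03,-1],[[25,45,0],-0.03,-1],[[25,45,0],-0.03,-1],[[25,45,0],-0.03,-1],[[20,45,0],-0.03,-1],[[15,35,0],-0.02,-1],[[0,20,0],0,-1],[[0,0,0],0,-1]]'
```

```text
time_s: 14.28
position: [0.5782, 0.1434, 0.2132]
tool_rot: [[1.0, 0.014, -0.019], [0.014, -1.0, -0.006], [-0.019, 0.006, -1.0]]
ft_force: [0.2, -0.0, -4.5]
grip_width: 0.0165
```

```bash
python3 -m pendant '[[[0,0,-40],0,-1],[[0,0,-40],0,-1],[[0,0,-35],0,-1],[[0,0,-20],0,-1],[[0,0,0],0,-1]]'
```

```text
time_s: 14.9
position: [0.578, 0.1395, 0.0741]
tool_rot: [[1.0, 0.012, -0.019], [0.012, -1.0, -0.007], [-0.019, 0.007, -1.0]]
ft_force: [0.4, 0.6, -3.9]
grip_width: 0.0167
```

```bash
python3 -m pendant '[[[0,0,-20],0,-1],[[0,0,-18],0,-1],[[0,0,-5],0,-1],[[0,0,-5],0,-1],[[0,0,-3],0,-1],[[0,0,0],0,-1]]'
```

```text
time_s: 15.65
position: [0.5821, 0.1376, 0.029]
tool_rot: [[1.0, 0.01, -0.007], [0.01, -1.0, -0.007], [-0.007, 0.007, -1.0]]
ft_force: [-1.7, 0.4, -0.0]
grip_width: 0.0167
```

Open, settle to grasp height, and regrip at 120 N.

```bash
python3 -m pendant '[[[0,0,-4],0,-0.5],[[0,0,-3],0,-0.4],[[0,0,0],0,-0.4],[[0,0,0],0,-0.4]]'
python3 - <<'E'
from h import *
s=env.observe();R=s['tool_rot'];print(s['position'],np.degrees(np.arctan2(R[1][0],R[0][0])),s['ft_force'].round(1))
im,d,c=grab('top','t10.png');P=cloud(c,d)
m=(P[...,2]>.014)&(P[...,2]<.04)&(np.hypot(P[...,0]-.70,P[...,1]-.142)<.05)
v,u=np.nonzero(m);k=max(cv2.findContours(m.astype(np.uint8),0,1)[0],key=cv2.contourArea)[:,0]
from m5 import circ
W=ray(c,k,.024)[:,:2]
for i in range(4):
    ce,r=circ(W);e=abs(np.hypot(*(W-ce).T)-r);W=W[e<.003]
print('ring',ce,r,len(W),'z',np.median(P[m][:,2]),np.ptp(P[m][:,2]))
E
```

```text
time_s: 16.15
position: [0.5827, 0.1377, 0.0221]
tool_rot: [[1.0, 0.01, -0.005], [0.01, -1.0, -0.007], [-0.005, 0.007, -1.0]]
ft_force: [0.1, -1.0, -0.5]
grip_width: 0.0259
[0.58265684 0.13766574 0.02208131] 0.5703800491404828 [ 0.1 -1.  -0.5]
ring [0.71250964 0.13798507] 0.03168037299371909 17 z 0.02361046897210639 0.015382336455983525
```

```bash
python3 -m pendant '[[[0,0,-1],0,-1],[[0,0,0],0,-1],[[0,0,0],0,-1],[[0,0,0],0,-1],[[0,0,15],0,-1],[[0,0,35],0,-1],[[0,0,40],0,-1],[[0,0,40],0,-1],[[0,0,40],0,-1],[[0,0,20],0,-1],[[0,0,0],0,-1]]' 120; python3 -m pendant '[[[-25,-45,0],0.035,-1],[[-25,-45,0],0.035,-1],[[-25,-45,0],0.035,-1],[[-25,-45,0],0.035,-1],[[-25,-45,0],0.035,-1],[[-20,-45,0],0.03,-1],[[-10,-40,0],0.01,-1],[[-5,-20,0],0,-1],[[0,0,0],0,-1],[[0,0,0],0,-1]]'
```

```text
time_s: 17.58
position: [0.5797, 0.1376, 0.2203]
tool_rot: [[1.0, 0.01, -0.008], [0.01, -1.0, -0.008], [-0.009, 0.007, -1.0]]
ft_force: [0.2, -0.2, -4.9]
grip_width: 0.0162
time_s: 18.82
position: [0.4082, -0.1983, 0.2107]
tool_rot: [[0.973, 0.231, -0.022], [0.231, -0.973, -0.002], [-0.022, -0.003, -1.0]]
ft_force: [-0.4, 0.3, -3.6]
grip_width: 0.0157
```

```bash
python3 m6.py t11 .175
```

```text
pos [ 0.4082 -0.1983  0.2107] yaw 13.37 F [-0.4  0.3 -3.6] T [-0.01 -0.06  0.03]
ring [ 0.53151338 -0.16475463] 0.03516277306646285 45 z head top 0.21034393527525064
```

```bash
python3 -m pendant '[[[10,13,-6],-0.005,-1],[[0,0,-6],0,-1],[[0,0,0],0,-1],[[0,0,0],0,-1]]'; python3 m6.py t12 .175
```

```text
time_s: 19.38
position: [0.4186, -0.183, 0.1982]
tool_rot: [[0.973, 0.23, -0.023], [0.23, -0.973, -0.002], [-0.023, -0.003, -1.0]]
ft_force: [-0.9, 0.1, -4.4]
grip_width: 0.0159
pos [ 0.4186 -0.183   0.1982] yaw 13.32 F [-0.9  0.1 -4.4] T [-0.01 -0.06 -0.  ]
ring [ 0.53752101 -0.15424562] 0.03956451381069994 95 z head top 0.19769749964984917
```

```bash
python3 -m pendant '[[[1.5,-1.8,-5],-0.005,-1],[[0,0,-5],0,-1],[[0,0,0],0,-1],[[0,0,0],0,-1]]'; python3 m6.py t13 .165
```

```text
time_s: 19.92
position: [0.42, -0.1854, 0.1875]
tool_rot: [[0.974, 0.224, -0.023], [0.224, -0.975, -0.002], [-0.023, -0.003, -1.0]]
ft_force: [-0.0, -0.4, -3.7]
grip_width: 0.0157
pos [ 0.42   -0.1854  0.1875] yaw 12.96 F [-0.  -0.4 -3.7] T [ 0.   -0.1   0.03]
ring [ 0.53946278 -0.15746006] 0.03940463703357684 93 z head top 0.18677909995331898
```

```bash
python3 -m pendant '[[[-0.4,1.4,-3],0,-1],[[0,0,-2],0,-1],[[0,0,-2],0,-1],[[0,0,0],0,-1]]'; python3 -m pendant '[[[0,0,-2],0,-1],[[0,0,0],0,-1]]';python3 -m pendant '[[[0,0,-2],0,-1],[[0,0,0],0,-1]]'; python3 m6.py t14 .155
```

```text
time_s: 20.48
position: [0.4196, -0.1839, 0.1801]
tool_rot: [[0.974, 0.224, -0.023], [0.224, -0.974, -0.002], [-0.023, -0.003, -1.0]]
ft_force: [0.2, -0.2, -3.4]
grip_width: 0.0156
time_s: 20.72
position: [0.4197, -0.1839, 0.1785]
tool_rot: [[0.974, 0.225, -0.022], [0.225, -0.974, -0.003], [-0.022, -0.002, -1.0]]
ft_force: [-0.8, 1.0, -1.2]
grip_width: 0.0158
time_s: 20.98
position: [0.4196, -0.1841, 0.1771]
tool_rot: [[0.974, 0.225, -0.021], [0.225, -0.974, -0.004], [-0.022, -0.001, -1.0]]
ft_force: [-3.4, 1.0, 2.1]
grip_width: 0.0158
pos [ 0.4196 -0.1841  0.1771] yaw 12.99 F [-3.4  1.   2.1] T [ 0.35 -0.05  0.14]
ring [ 0.53928345 -0.1558145 ] 0.039612094897468954 92 z head top 0.17866009738155353
```

```bash
python3 -m pendant '[[[-1,0.3,0],0,-1],[[0,0,0],0,-1]]'; python3 -m pendant '[[[-1,0.3,0],0,-1],[[0,0,0],0,-1]]'; python3 -c "
from h import *
s=env.observe();print(s['wrist_torque'])"
```

```text
time_s: 21.28
position: [0.4191, -0.1838, 0.1773]
tool_rot: [[0.974, 0.225, -0.02], [0.225, -0.974, -0.004], [-0.02, -0.001, -1.0]]
ft_force: [-2.0, 1.0, 1.0]
grip_width: 0.0161
time_s: 21.52
position: [0.4185, -0.1836, 0.1772]
tool_rot: [[0.974, 0.224, -0.019], [0.224, -0.975, -0.004], [-0.019, -0.0, -1.0]]
ft_force: [-1.2, -0.5, -0.8]
grip_width: 0.016
[ 0.19831785 -0.31124552  0.07387458]
```

```bash
python3 -m pendant '[[[-0.5,0,-2],0,-1],[[0,0,0],0,-1]]'; python3 -m pendant '[[[0,0,-2],0,-1],[[0,0,0],0,-1]]'; python3 m6.py t15 .155
```

```text
time_s: 21.78
position: [0.4174, -0.1833, 0.1744]
tool_rot: [[0.974, 0.225, -0.021], [0.225, -0.974, -0.003], [-0.021, -0.002, -1.0]]
ft_force: [0.4, 0.4, -3.8]
grip_width: 0.0156
time_s: 22.02
position: [0.4172, -0.1832, 0.1718]
tool_rot: [[0.974, 0.224, -0.022], [0.224, -0.974, -0.002], [-0.022, -0.003, -1.0]]
ft_force: [1.7, 0.4, -4.7]
grip_width: 0.016
pos [ 0.4172 -0.1832  0.1718] yaw 12.97 F [ 1.7  0.4 -4.7] T [ 0.13 -0.22  0.05]
ring [ 0.53664955 -0.15539474] 0.03952876054180885 96 z head top 0.1710273783833478
```

It dropped in. Finishing the seating.

```bash
python3 -m pendant '[[[0.3,0,-2],0,-1],[[0,0,-1.5],0,-1],[[0,0,0],0,-1],[[0,0,0],0,-1]]'; python3 m6.py t16 .155
```

```text
time_s: 22.58
position: [0.4174, -0.1833, 0.1682]
tool_rot: [[0.974, 0.225, -0.022], [0.225, -0.974, -0.003], [-0.022, -0.002, -1.0]]
ft_force: [-1.2, 0.5, -3.1]
grip_width: 0.016
pos [ 0.4174 -0.1833  0.1682] yaw 12.98 F [-1.2  0.5 -3.1] T [ 0.05 -0.14  0.  ]
ring [ 0.536939   -0.15556241] 0.03943025215244558 95 z head top 0.16804639564419732
```

```bash
cat > plan.py <<'E'
# usage: plan.py target_yaw_deg step_deg : prints state, torque about nut axis, and suggested shifts
import sys;from h import *
N=np.array([.537,-.1555]);r=.1228
s=env.observe();R=s['tool_rot'];p=np.array(s['position']);y=np.degrees(np.arctan2(R[1][0],R[0][0]))
F=np.array(s['ft_force']);T=np.array(s['wrist_torque']);d=p[:2]-N
print('t',s['time_s'],'pos',p.round(4),'yaw %.2f q6 %.0f rad err %.1fmm az %.2f tilt %.3f'%(y,s['q'][5],(np.hypot(*d)-r)*1e3,np.degrees(np.arctan2(-d[1],-d[0])),np.hypot(R[0][2],R[1][2])),'F',F.round(1),'Tz %.2f axis torque %.2f'%(T[2],d[0]*F[1]-d[1]*F[0]+T[2]))
if len(sys.argv)>1:
    t=float(sys.argv[1]);n=max(1,int(np.ceil(abs(t-y)/float(sys.argv[2]))));q=p[:2]
    for a in np.linspace(y,t,n+1)[1:]:
        w=N-r*np.array([np.cos(np.radians(a)),np.sin(np.radians(a))]);print('[[%.0f,%.0f,0],%.3f,-1]'%(*(w-q)*1e3,np.radians((t-y)/n)),end=',');q=w
    print()
E
python3 plan.py 83 9
```

```text
t 22.625 pos [ 0.4174 -0.1833  0.1682] yaw 12.98 q6 39 rad err -0.1mm az 13.09 tilt 0.022 F [-0.5  0.  -4. ] Tz 0.07 axis torque 0.05
[[5,-18,0],0.153,-1],[[8,-17,0],0.153,-1],[[11,-15,0],0.153,-1],[[13,-14,0],0.153,-1],[[15,-11,0],0.153,-1],[[16,-9,0],0.153,-1],[[18,-6,0],0.153,-1],[[18,-4,0],0.153,-1],
```

```bash
python3 -m pendant '[[[5,-18,0],0.153,-1],[[8,-17,0],0.153,-1],[[11,-15,0],0.153,-1],[[0,0,0],0,-1]]'; python3 plan.py 83 9
```

```text
time_s: 23.12
position: [0.4437, -0.2343, 0.1683]
tool_rot: [[0.766, 0.643, -0.014], [0.643, -0.766, -0.011], [-0.018, -0.001, -1.0]]
ft_force: [-0.1, 1.1, -3.3]
grip_width: 0.0155
t 23.125 pos [ 0.4437 -0.2343  0.1683] yaw 40.00 q6 9 rad err -0.6mm az 40.17 tilt 0.018 F [-0.1  1.1 -3.3] Tz -0.03 axis torque -0.15
[[12,-13,0],0.150,-1],[[15,-11,0],0.150,-1],[[16,-9,0],0.150,-1],[[17,-6,0],0.150,-1],[[18,-4,0],0.150,-1],
```

Tracks well. Continuing the back-swing.

```bash
python3 -m pendant '[[[12,-13,0],0.15,-1],[[15,-11,0],0.15,-1],[[16,-9,0],0.15,-1],[[17,-6,0],0.15,-1],[[18,-4,0],0.15,-1],[[0,0,0],0,-1]]'; python3 plan.py -30 10; python3 m6.py t17 .155
```

```text
time_s: 23.88
position: [0.5234, -0.2772, 0.1683]
tool_rot: [[0.119, 0.993, -0.0], [0.993, -0.119, -0.018], [-0.018, 0.002, -1.0]]
ft_force: [-0.1, -1.5, -3.4]
grip_width: 0.0159
t 23.875 pos [ 0.5234 -0.2772  0.1683] yaw 83.16 q6 -32 rad err -0.3mm az 83.64 tilt 0.018 F [-0.1 -1.5 -3.4] Tz -0.14 axis torque -0.13
[[-21,4,0],-0.165,-1],[[-19,7,0],-0.165,-1],[[-17,10,0],-0.165,-1],[[-15,13,0],-0.165,-1],[[-13,15,0],-0.165,-1],[[-10,17,0],-0.165,-1],[[-8,19,0],-0.165,-1],[[-4,20,0],-0.165,-1],[[-1,20,0],-0.165,-1],[[2,20,0],-0.165,-1],[[6,19,0],-0.165,-1],[[9,18,0],-0.165,-1],
pos [ 0.5234 -0.2772  0.1683] yaw 83.16 F [-0.1 -1.5 -3.4] T [-0.21 -0.18 -0.14]
ring [ 0.53774912 -0.15485985] 0.03928168057105363 90 z head top 0.16807211469760275
```

```bash
python3 -m pendant '[[[-21,4,0],-0.165,-1],[[-19,7,0],-0.165,-1],[[-17,10,0],-0.165,-1],[[-15,13,0],-0.165,-1],[[0,0,0],0,-1]]'; python3 plan.py -5 10
```

```text
time_s: 24.55
position: [0.4477, -0.2388, 0.1686]
tool_rot: [[0.73, 0.683, -0.007], [0.683, -0.73, -0.012], [-0.013, 0.003, -1.0]]
ft_force: [3.4, 0.8, -5.2]
grip_width: 0.0156
t 24.55 pos [ 0.4477 -0.2388  0.1686] yaw 43.11 q6 6 rad err -0.7mm az 42.99 tilt 0.014 F [ 3.4  0.8 -5.2] Tz -0.16 axis torque 0.06
[[-13,16,0],-0.168,-1],[[-10,18,0],-0.168,-1],[[-7,19,0],-0.168,-1],[[-3,20,0],-0.168,-1],[[0,21,0],-0.168,-1],
```

```bash
python3 -m pendant '[[[-13,16,0],-0.168,-1],[[-10,18,0],-0.168,-1],[[-7,19,0],-0.168,-1],[[-3,20,0],-0.168,-1],[[0,21,0],-0.168,-1],[[0,0,0],0,-1]]'; python3 plan.py -60 3
```

```text
time_s: 25.3
position: [0.4154, -0.1415, 0.1688]
tool_rot: [[0.994, -0.109, -0.008], [-0.109, -0.994, -0.003], [-0.008, 0.004, -1.0]]
ft_force: [2.4, 0.7, -5.8]
grip_width: 0.0159
t 25.3 pos [ 0.4154 -0.1415  0.1688] yaw -6.24 q6 62 rad err -0.4mm az -6.58 tilt 0.009 F [ 2.4  0.7 -5.8] Tz 0.16 axis torque 0.05
[[0,6,0],-0.052,-1],[[1,6,0],-0.052,-1],[[2,6,0],-0.052,-1],[[2,6,0],-0.052,-1],[[2,6,0],-0.052,-1],[[2,6,0],-0.052,-1],[[3,6,0],-0.052,-1],[[3,6,0],-0.052,-1],[[3,5,0],-0.052,-1],[[4,5,0],-0.052,-1],[[4,5,0],-0.052,-1],[[4,5,0],-0.052,-1],[[4,5,0],-0.052,-1],[[5,4,0],-0.052,-1],[[5,4,0],-0.052,-1],[[5,4,0],-0.052,-1],[[5,4,0],-0.052,-1],[[5,3,0],-0.052,-1],
```

```bash
cat > chk.py <<'E'
import sys;from h import *
N=np.array([.537,-.1555])
s=env.observe();R=s['tool_rot'];d=np.array(s['position'])[:2]-N;F=s['ft_force'];t=d[0]*F[1]-d[1]*F[0]+s['wrist_torque'][2]
print('t %.2f yaw %.2f az %.2f r %.1f axis torque %.2f F %s'%(s['time_s'],np.degrees(np.arctan2(R[1][0],R[0][0])),np.degrees(np.arctan2(-d[1],-d[0])),np.hypot(*d)*1e3,t,np.round(F,1)))
sys.exit(t>float(sys.argv[1]))
E
P="python3 -m pendant"; C="python3 chk.py 0.42"
python3 -m pendant '[[[1,5,0],-0.044,-1],[[1,5,0],-0.044,-1]]' >/dev/null && python3 chk.py .42 && python3 -m pendant '[[[1,5,0],-0.044,-1],[[1.5,5,0],-0.044,-1]]' >/dev/null && python3 chk.py .42 && python3 -m pendant '[[[1.5,5,0],-0.044,-1],[[2,5,0],-0.044,-1]]' >/dev/null && python3 chk.py .42 && python3 -m pendant '[[[2,5,0],-0.044,-1],[[2,5,0],-0.044,-1]]' >/dev/null && python3 chk.py .42; python3 plan.py
```

```text
t 25.55 yaw -11.22 az -11.25 r 122.5 axis torque 0.36 F [ 1.9  0.1 -4.5]
t 25.55 pos [ 0.4168 -0.1316  0.1688] yaw -11.22 q6 69 rad err -0.3mm az -11.25 tilt 0.011 F [ 1.9  0.1 -4.5] Tz 0.42 axis torque 0.36False
```

```bash
sed -i 's/sys.exit(t>float(sys.argv\[1\]))/sys.exit(int(t>float(sys.argv[1])))/' chk.py
python3 -m pendant '[[[1,5,0],-0.044,-1],[[1.5,5,0],-0.044,-1]]' >/dev/null && python3 chk.py .45 && python3 -m pendant '[[[1.5,5,0],-0.044,-1],[[2,5,0],-0.044,-1]]' >/dev/null && python3 chk.py .45 && python3 -m pendant '[[[2,5,0],-0.044,-1],[[2,5,0],-0.044,-1]]' >/dev/null && python3 chk.py .45 && python3 -m pendant '[[[2.5,4.5,0],-0.044,-1],[[2.5,4.5,0],-0.044,-1]]' >/dev/null && python3 chk.py .45; python3 plan.py
```

```text
t 25.80 yaw -16.20 az -16.11 r 122.6 axis torque 0.17 F [ 1.1  3.2 -4.4]
t 26.05 yaw -21.17 az -21.12 r 122.7 axis torque 0.23 F [ 0.5  2.1 -4.9]
t 26.30 yaw -26.14 az -26.16 r 122.8 axis torque 0.27 F [ 3.   1.2 -5.3]
t 26.55 yaw -31.10 az -31.04 r 122.9 axis torque 0.22 F [ 2.2  2.9 -4.9]
t 26.55 pos [ 0.4317 -0.0921  0.1691] yaw -31.10 q6 94 rad err 0.1mm az -31.04 tilt 0.013 F [ 2.2  2.9 -4.9] Tz 0.66 axis torque 0.22
```

```bash
python3 -m pendant '[[[3,4.5,-0.3],-0.044,-1],[[3,4.5,0],-0.044,-1]]' >/dev/null && python3 chk.py .45 && python3 -m pendant '[[[3.5,4,0],-0.044,-1],[[3.5,4,0],-0.044,-1]]' >/dev/null && python3 chk.py .45 && python3 -m pendant '[[[3.5,4,-0.3],-0.044,-1],[[4,4,0],-0.044,-1]]' >/dev/null && python3 chk.py .45 && python3 -m pendant '[[[4,3.5,0],-0.044,-1],[[4,3.5,0],-0.044,-1]]' >/dev/null && python3 chk.py .45; python3 plan.py
```

```text
t 26.80 yaw -36.06 az -36.11 r 123.1 axis torque 0.11 F [ 2.5  1.5 -3.6]
t 27.05 yaw -41.02 az -41.08 r 123.2 axis torque 0.27 F [ 1.   2.1 -5.2]
t 27.30 yaw -45.99 az -46.19 r 123.3 axis torque 0.18 F [ 0.4  1.9 -4.2]
t 27.55 yaw -50.96 az -51.12 r 123.4 axis torque 0.34 F [-0.   2.  -4.1]
t 27.55 pos [ 0.4595 -0.0594  0.1692] yaw -50.96 q6 119 rad err 0.6mm az -51.12 tilt 0.017 F [-0.   2.  -4.1] Tz 0.49 axis torque 0.34
```

```bash
python3 -m pendant '[[[4,3.2,-0.3],-0.044,-1],[[4,3,0],-0.044,-1]]' >/dev/null && python3 chk.py .45 && python3 -m pendant '[[[4.5,2.7,0],-0.044,-1],[[4.5,2.7,0],-0.044,-1]]' >/dev/null && python3 chk.py .45 && python3 -m pendant '[[[4.7,2.5,-0.3],-0.044,-1],[[4.8,2.2,0],-0.044,-1]]' >/dev/null && python3 chk.py .45 && python3 -m pendant '[[[5,2,0],-0.044,-1],[[5,1.8,0],-0.044,-1]]' >/dev/null && python3 chk.py .45; python3 plan.py
```

```text
t 27.80 yaw -55.91 az -55.96 r 123.5 axis torque 0.32 F [ 0.6  3.  -3.1]
t 28.05 yaw -60.86 az -60.95 r 123.6 axis torque 0.24 F [ 1.1  2.3 -3.9]
t 28.30 yaw -65.80 az -65.81 r 123.8 axis torque 0.64 F [-1.2  2.6 -2.7]
t 28.3 pos [ 0.4863 -0.0426  0.1692] yaw -65.80 q6 137 rad err 1.0mm az -65.81 tilt 0.019 F [-1.2  2.6 -2.7] Tz 0.64 axis torque 0.64
```

Torque has stepped up, so I'll settle and reread.

```bash
python3 -m pendant '[[[0,0,0],0,-1]]' >/dev/null; python3 chk.py 9;  python3 -m pendant '[[[0,0,0],0,-1]]' >/dev/null; python3 chk.py 9
```

```text
t 28.43 yaw -65.68 az -65.76 r 123.8 axis torque 0.37 F [ 0.2  2.3 -2.5]
t 28.55 yaw -65.58 az -65.67 r 123.8 axis torque 0.42 F [-0.3  2.  -4.4]
```

```bash
python3 -m pendant '[[[2.9,1.3,0],-0.026,-1]]' >/dev/null; python3 chk.py 9;  python3 -m pendant '[[[0,0,0],0,-1]]' >/dev/null; python3 chk.py 9
```

```text
t 28.68 yaw -67.09 az -67.01 r 123.8 axis torque 0.71 F [-1.2  1.2 -2.7]
t 28.80 yaw -67.09 az -67.05 r 123.9 axis torque 0.50 F [ 0.4  2.1 -3.4]
```

Torque peaked at about 0.7 N m, roughly 3 mm of seal drag, so the nut is nipped up. Now I'll unload, lift off and carry it back.

```bash
python3 -m pendant '[[[-5.5,-2.6,0],0.05,-1],[[0,0,0],0,-1]]'>/dev/null; python3 chk.py 9; python3 -m pendant '[[[0,0,4],0,-1],[[0,0,5],0,-1],[[0,0,6],0,-1],[[0,0,10],0,-1],[[0,0,15],0,-1],[[0,0,10],0,-1],[[0,0,0],0,-1]]'; python3 m6.py t20 .155
```

```text
t 29.05 yaw -64.18 az -64.38 r 123.7 axis torque 0.39 F [-0.8  2.4 -3.5]
time_s: 29.92
position: [0.4858, -0.0494, 0.2186]
tool_rot: [[0.426, -0.905, -0.016], [-0.905, -0.426, 0.005], [-0.012, 0.012, -1.0]]
ft_force: [0.1, -0.7, -3.7]
grip_width: 0.0154
pos [ 0.4858 -0.0494  0.2186] yaw -64.79 F [ 0.1 -0.7 -3.7] T [-0.03 -0.05 -0.02]
ring [ 0.54053504 -0.16292684] 0.03306636566692398 16 z head top 0.2040523560282672
```

```bash
python3 -m pendant '[[[8,15,5],0.1,-1],[[12,26,0],0.16,-1],[[13,28,0],0.16,-1],[[13,28,0],0.16,-1],[[13,28,0],0.16,-1],[[13,28,0],0.16,-1],[[13,26,0],0.16,-1],[[8,15,0],0.08,-1],[[0,0,0],0,-1],[[0,0,0],0,-1]]'; python3 plan.py|head -1
python3 - <<'E'
from h import *
im,d,c=grab('top','t21.png');P=cloud(c,d)
m=(P[...,2]>.15)&(P[...,0]>.60)&(P[...,0]<.78)&(abs(P[...,1]-.14)<.06);W=P[m];
hd=W[W[:,0]>W[:,0].max()-.075];print('head centre',(hd[:,0].max()-.04),(hd[:,1].max()+hd[:,1].min())/2,'z',np.median(hd[:,2]));A=np.c_[hd[:,:2],np.ones(len(hd))];print('slope',np.linalg.lstsq(A,hd[:,2],rcond=None)[0][:2])
# nut angle check
E
```

```text
time_s: 31.22
position: [0.5782, 0.1508, 0.2165]
tool_rot: [[0.999, 0.041, -0.023], [0.041, -0.999, -0.017], [-0.023, 0.016, -1.0]]
ft_force: [-0.3, 0.2, -4.4]
grip_width: 0.0153
t 31.225 pos [0.5782 0.1508 0.2165] yaw 2.34 q6 91 rad err 186.3mm az -97.66 tilt 0.029 F [-0.3  0.2 -4.4] Tz -0.01 axis torque 0.09
head centre 0.6970676081331546 0.15334229382238565 z 0.19964977484280289
slope [-0.09106037 -0.00649217]
```

```bash
python3 -m pendant '[[[0,-7,-30],-0.02,-1],[[0,0,-40],0,-1],[[0,0,-40],0,-1],[[0,0,-35],0,-1],[[0,0,-15],0,-1],[[0,0,0],0,-1]]'; python3 -m pendant '[[[0,0,-6],0,-1],[[0,0,-4],0,-1],[[0,0,0],0,-1]]'
```

```text
time_s: 32.02
position: [0.578, 0.1393, 0.0547]
tool_rot: [[1.0, 0.01, -0.018], [0.009, -1.0, -0.017], [-0.019, 0.017, -1.0]]
ft_force: [0.0, -0.3, -3.6]
grip_width: 0.0155
time_s: 32.4
position: [0.5796, 0.1392, 0.0472]
tool_rot: [[1.0, 0.009, -0.013], [0.009, -1.0, -0.017], [-0.013, 0.017, -1.0]]
ft_force: [0.0, -0.4, -4.2]
grip_width: 0.0156
```

```bash
python3 -m pendant '[[[0,0,-6],0,-1],[[0,0,-4],0,-1],[[0,0,-4],0,-1],[[0,0,0],0,-1]]'; python3 -m pendant '[[[0,0,-5],0,-1],[[0,0,-4],0,-1],[[0,0,-3],0,-1],[[0,0,0],0,-1]]'
```

```text
time_s: 32.9
position: [0.5807, 0.1396, 0.0342]
tool_rot: [[1.0, 0.01, -0.008], [0.01, -1.0, -0.016], [-0.008, 0.016, -1.0]]
ft_force: [-4.3, 0.2, 1.4]
grip_width: 0.0156
time_s: 33.4
position: [0.5812, 0.1394, 0.0228]
tool_rot: [[1.0, 0.009, -0.006], [0.009, -1.0, -0.016], [-0.007, 0.016, -1.0]]
ft_force: [-3.7, 0.5, 4.1]
grip_width: 0.0157
```

```bash
python3 -m pendant '[[[0,0,0],0,-0.6],[[0,0,0],0,-0.4],[[0,0,0],0,-0.1],[[0,0,0],0,0],[[0,0,0],0,0],[[0,0,10],0,0],[[0,0,30],0,0],[[0,0,40],0,0],[[0,0,50],0,0],[[-30,0,40],0,0],[[-40,0,0],0,0],[[0,0,0],0,0]]'
python3 - <<'E'
from h import *
im,d,c=grab('top','t22.png');P=cloud(c,d)
im2,d2,c2=grab('wrist','w22.png')
m=(P[...,2]>.014)&(P[...,2]<.06)&(P[...,0]>.63)&(P[...,0]<.76)&(abs(P[...,1]-.14)<.06);hd=P[m];hd=hd[hd[:,0]>hd[:,0].max()-.075]
print('ring',hd[:,0].max()-.04,(hd[:,1].max()+hd[:,1].min())/2,'ztop',np.median(hd[:,2]),'slope',np.linalg.lstsq(np.c_[hd[:,:2],np.ones(len(hd))],hd[:,2],rcond=None)[0][:2])
# bystanders moved? difference picture
z=np.load('pics/top0.npz')['im'];df=cv2.absdiff(z,im).max(2)
cv2.imwrite('pics/f.png',np.hstack([im[90:300,100:480,::-1],im2[0:420:2,::2,::-1]]))
E
```

```text
time_s: 34.9
position: [0.5085, 0.139, 0.2013]
tool_rot: [[1.0, 0.008, -0.004], [0.008, -1.0, -0.017], [-0.004, 0.017, -1.0]]
ft_force: [0.1, 0.9, 0.4]
grip_width: 0.0427
ring 0.7038843902815448 0.13969358742006305 ztop 0.023667823521549947 slope [0.00705102 0.00873721]
```

View pics/f.png

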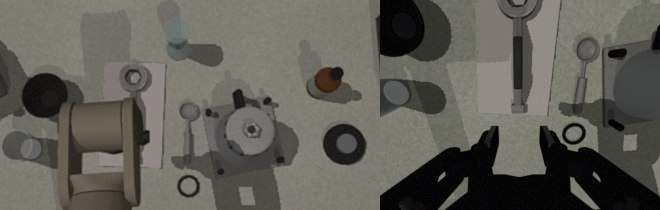

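```bash
python3 -c "
from h import *
print(ticket.close_job(), env.observe()['time_s'])"
```

```text
the job is handed in; nothing more can be done
the job is handed in; nothing more can be done
```

I ran the nut up to its seal, nipped it up at about 0.7 N m, laid the spanner back on the mat and handed the job in at about 35 s.

- **Seating:** The first try failed. The ring stopped on the nut and the spanner pitched in the grip. I re-levelled it on the mat and regripped at 120 N. On the second try it went fully down, with the top of the ring head at 168 mm as expected.
- **Tightening:** I swung the handle back about 70°, then pulled clockwise about 150°. The running torque was about 0.25 N m, then rose to 0.64 and 0.71 N m. That puts the seal drag at roughly 2.7 mm, inside the 1.6 to 4.8 mm band.
- **Last checks:** The spanner lies flat (head top at 23.7 mm, slope about 0.01 rad) with ring and grip over the mat. The gripper is open and clear, and by eye the other things look unmoved.
- **Not confirmed:** I could not see the seal's drag or what remains after spring-back; both are inferred from torque readings that scatter by about 0.1 N m. One reading disagreed: 0.39 N m was still showing after backing off 3° before the lift, which I put down to twist in the grip.

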